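# Trace the S-curve of a laminating form with a sprung stylus

## Robot

A 6-joint arm with a two-finger parallel gripper is mounted at the origin on the work surface. World frame = base frame: x ahead of the robot, y to its left, z up, the work surface at z = 0. Lengths are in mm, angles in rad, forces in N, time in s.
With the tool pointing down it reaches from about 350 to 875 mm from the base axis. Payload 4.2 kg.
Tool frame: the origin (TCP) lies midway between the tips of the shut fingers; the grasp point (between the pads) lies 19 mm behind it; z points along the fingers, y is the direction in which the jaws open and shut (so a half turn about z gives the same grasp; the last joint's range is limited). The gripper opens to 85 mm and grips with 20 to 120 N. Pads are 22 mm wide; open, the fingers measure 114 mm over their backs; the gripper's body (76 mm by 85 mm) begins 54 mm behind the grasp point. The pads swing forward as they close: fully open they stand 13 mm farther back than shut.
Start: joints at [-0.879, 0.385, 0.008, 0, -1.194, -0.259], TCP at [262.146, -567.344, 231.312] pointing down, gripper open.
Joint ranges: [-3.14, 3.14], [-1.21, 2.06], [-1.07, 1.41], [-3.16, 2.05], [-2.99, -0.16], [-3.1, 3.1]. Speed limits (rad/s): [2.79, 2.79, 3.14, 3.14, 3.14, 3.14].

## Interface

Orientations are given as a unit quaternion [x, y, z, w].
In Python, from bench import read_state, get_image, job_done, search_frame, regions_of gives the robot as it stands.
- The arm moves only by the tool servo_tool, never from a script. Its arguments are lists of equal length, an entry for each row: "turn": the turn, a rotation vector about the world's x, y, z in rad, a list of three; "dp": the shift along the world's x, y, z in m, a list of three; "fingers": the finger opening in m, from 0 to 0.0854. In form: {"turn": [[rx, ry, rz], ...], "dp": [[tx, ty, tz], ...], "fingers": [fingers, ...]}. A call has exactly 5 rows; each row shifts and turns the pose as measured when the row begins; what a row does not reach is not made up. A row lasts 1/8 s, in which the tool goes at most 62.5 mm and 10.7 degrees, less where a joint would pass 70% of its speed; a pose out of reach is approached as far as the arm can. A call is refused whole if a number of a shift passes 0.0625 or a number of a turn 0.188, either way. A call with a gripper value outside its range is refused whole. The fingers move at their own pace and stop on an object; the grip force is fixed at half the most. Time passes only in rows, so rows that do not move let the fingers close, or fill a call up. It gives the time, the measured TCP pose, the force and the opening at its end, in the units of the state.
- read_state(): the state, without advancing time (a new reading comes with each control period).
- get_image(name): name is "scene" or "top"; returns a dict with "img" (480x640x3 uint8, red, green, blue), "vfov" (degrees; the focal length in pixels is half the picture's height over the tangent of half this angle, whatever the lens; pixels are square), "cx", "cy" (the principal point, pixels), "world_from_camera" (4x4, takes a point from camera to world coordinates). Camera axes: x right, y down, z forward; pixel columns grow to the right and rows downward; lengths in mm; the calibration is good to about 2 mm. A picture is of the moment at which its call begins. There is no depth.
- job_done(): hands the job in, once; it reports no verdict.
Trained networks look in the newest picture that a camera, given by its name, has taken for a name from the list of things; names that differ only in an ending like _2 or _b are one class to them, and where a whole thing is asked for, a point or a joint stands for the part that bears it (a point fixed in the world has none). Each returns a list of dicts, best first, with "score" (0 to 1); they miss things now and then, are a little off and sometimes report something else, mostly with a low value. They report only what shows in the picture. A call takes as long as a camera call. They do not tell look-alikes from the thing itself.
- search_frame(query, camera): "box" ([left, top, width, height] in pixels, round what is visible of it).
- regions_of(query, camera): "region" (480x640 bool, what is visible of it) and "box" ([left, top, width, height] in pixels, round what is visible of it).
The state is a dict: "clock": time; "joints": joint angles; "joint_vel": joint speeds; "joint_efforts": joint torques, N m; "position": TCP position; "ee_rot": TCP orientation; "contact_force": force on the tool from outside, world axes, zero at the start; "wrist_torque": the same for the moment, N m; "gripper_width": finger opening in mm.
Only numpy, scipy, OpenCV 4.12 (cv2) and the standard library are available. Lean on these libraries where they do the work, as an engineer would, in place of code of your own. Each camera call takes 0.05 s, during which the arm holds its last target. There are 200 camera calls.

## Task

Take the orange tracing stylus out of its stand and run its steel ball along the wavy front edge of the wooden laminating form, from the red line to the blue line, with the side of the ball in light contact (about 3 N, never as much as 7 N) all the way round the curves. Then put the stylus back upright and fully home in its stand and let go of it. Leave the tape roll, the glue bottle and the offcut alone.

Things in the scene. Friction and masses are not known exactly. Their poses are not given: they have to be found in the camera images.
- board: Fixed plywood base board 200 mm (x) by 280 mm (y), 18 mm thick; origin at the centre of its underside, on the bench; z up; y along the form's wavy edge, x square to it, pointing out of the form. Two 4 mm wide painted lines cross it along x: red at y = -80 mm, blue at y = +80 mm. It and the form on it do not move during the work.
- form_drawn (a point): Drawn place of the form's front edge: 20 mm in x from the board's centre line, on the board's top (18 mm above the bench); axes as the board's. The form is light-brown wood, 30 mm thick, 230 mm long in y. Its upright front edge faces +x and is wavy: drawn edge, from this point: x = 13 mm * sin(2 pi y / 140 mm). Two blue clamps at the back rise 63 mm above the bench, about 55 mm behind the edge, and go with the form.
- red_mark (a point): Where the red line (start) meets the drawn front edge, on the board's top. The form was clamped by eye: it really lies up to 15 mm along the board's x, and turned up to 0.1 rad about the board's centre, away from its drawn place, differently each time and not measured. So the true edge must be felt for.
- blue_mark (a point): Where the blue line (finish) meets the drawn front edge, on the board's top; the true edge lies off it as told at red_mark.
- stand_mouth (a point): Centre of the round hole in the top of the fixed dark wooden stand, a block 70 x 70 mm and 60 mm high; this point is level with its top. The hole is 26 mm wide, goes right through and has a 3 mm chamfer.
- stylus_grip (a point): Centre of the stylus's orange handle, half-way up: the place to grip. Handle 20 x 20 mm, 62 mm tall, sides along this point's x and y, z up. At the start it stands in the stand. Mass about 120 g. Below this point on the axis: at 31 mm the top of a steel collar 36 mm wide, 6 mm thick; at 37 mm its underside, then a spigot 16 mm wide, 10 mm long; at 75 mm the ball's centre.
- stylus_collar (a point): Centre of the underside of the stylus's steel collar, on the stylus axis. With the stylus home the collar lies on the stand's top and this point is at stand_mouth; z points up the stylus.
- stylus_tip: Steel ball, 10 mm wide, at the stylus's foot on a 6 mm stem; origin at its centre. It is sprung sideways: it gives 1 mm per 2.4 N square to the stylus axis, at most 10 mm. Half-way up the form's edge is 15 mm above the board (33 mm above the bench). The ball must not drag on the board (centre over 5.5 mm above it) nor ride over the form's top.
- tape_roll: Yellow tape roll lying flat, 90 mm wide, 48 mm high; origin at the centre of its underside. Not to be disturbed.
- glue_bottle: White glue bottle, 52 mm wide, 150 mm high; origin at the centre of its underside. Not to be disturbed.
- offcut: Pale wooden offcut 100 x 50 x 28 mm; origin at the centre of its underside. Not to be disturbed.
Things that resemble listed ones, but are neither listed nor needed, are in the scene too. Of the things shaped like the part that bears stand_mouth, the dark wooden one is meant.

How it is judged:
By the outcome, as a careful person would: the job done as asked, in the order asked, and still so for the second after the job is handed in, with the robot touching nothing.
It also fails if it takes over 69 s, if anything falls off the work surface, if the arm or the gripper's body presses on something with over 40 N, if the wrist force passes 120 N, or if a joint passes its speed limit or range.

## Working session

There is one attempt and no reset: what is moved stays moved. The work goes in short steps, Python scripts to look and compute and a tool call to move; the robot and the scene stay as the last step left them, time stands still between calls to the robot, and variables do not carry over. Pictures are saved under pics/ and viewed, about 8 in all and at most 12, crops included, and the job is handed in when it is done.

Besides the shell and the picture viewer there is one more tool, called after ">>>" by a JSON object that holds its "op" and its "data". servo_tool: Moves the arm, as the interface text tells. Its arguments: {"type":"object","properties":{"turn":{"type":"array","items":{"type":"array","items":{"type":"number"}}},"dp":{"type":"array","items":{"type":"array","items":{"type":"number"}}},"fingers":{"type":"array","items":{"type":"number"}}},"required":["turn","dp","fingers"]}

```bash
mkdir -p pics; ls; cat > h.py <<'E'
import numpy as np, cv2
from bench import *
def cam(n):
    d=get_image(n); f=240/np.tan(np.radians(d['vfov']/2)); return d,f
def ray(d,f,u,v):
    T=np.array(d['world_from_camera']); r=T[:3,:3]@np.array([(u-d['cx'])/f,(v-d['cy'])/f,1]); return T[:3,3],r
def at_z(d,f,u,v,z):
    o,r=ray(d,f,u,v); return (o+r*(z-o[2])/r[2])
def proj(d,f,P):
    T=np.linalg.inv(np.array(d['world_from_camera'])); p=T[:3,:3]@np.asarray(P,float)+T[:3,3]
    return np.array([d['cx']+f*p[0]/p[2],d['cy']+f*p[1]/p[2]])
E
python3 - <<'E'
from h import *
for n in ['top','scene']:
    d,f=cam(n); cv2.imwrite(f'pics/{n}0.png',d['img'][:,:,::-1])
    print(n,f,d['cx'],d['cy'],np.round(d['world_from_camera'],3).tolist())
    for q in ['board','stand_mouth','stylus_grip','stylus_tip','tape_roll','glue_bottle','offcut','form_drawn']:
        try: print(q,[(round(r['score'],2),np.round(r['box']).tolist()) for r in search_frame(q,n)][:4])
        except Exception as e: print(q,e)
print(read_state())
E
```

```text
pics
top 600.600216389379 317.40335340102234 242.7733603571535 [[0.009, -0.989, 0.15, 455.795], [-1.0, -0.01, -0.01, -2.041], [0.012, -0.15, -0.989, 1329.034], [0.0, 0.0, 0.0, 1.0]]
board [(0.86, [269.0, 270.0, 130.0, 103.0])]
stand_mouth [(0.96, [104.0, 287.0, 40.0, 39.0]), (0.91, [165.0, 300.0, 37.0, 32.0])]
stylus_grip [(0.65, [169.0, 307.0, 16.0, 15.0])]
stylus_tip [(0.42, [168.0, 308.0, 18.0, 17.0])]
tape_roll [(0.86, [323.0, 161.0, 42.0, 48.0])]
glue_bottle [(0.73, [164.0, 195.0, 29.0, 29.0])]
offcut [(0.95, [481.0, 290.0, 37.0, 50.0]), (0.58, [268.0, 268.0, 133.0, 105.0])]
form_drawn [(0.88, [268.0, 269.0, 133.0, 104.0])]
scene 521.3523828666983 323.8116471656715 232.37803645034876 [[-0.863, 0.435, -0.259, 935.848], [0.506, 0.738, -0.446, 452.863], [-0.003, -0.516, -0.857, 1010.687], [0.0, 0.0, 0.0, 1.0]]
board [(0.85, [315.0, 152.0, 134.0, 123.0])]
stand_mouth [(0.82, [444.0, 295.0, 55.0, 57.0]), (0.8, [476.0, 355.0, 66.0, 56.0])]
stylus_grip [(0.96, [467.0, 299.0, 22.0, 27.0])]
stylus_tip []
tape_roll [(0.88, [242.0, 233.0, 40.0, 50.0])]
glue_bottle [(0.81, [365.0, 365.0, 31
[... 167 characters left out ...]
rray([-8.79426331e-01,  3.84696173e-01,  7.88988704e-03, -3.69717837e-05,
       -1.19397549e+00, -2.58603942e-01]), 'joint_vel': array([ 1.07314075e-03,  4.13778142e-05, -1.85463106e-03,  1.55060965e-03,
       -8.45609301e-04,  1.96921988e-03]), 'joint_efforts': array([-1.57613763e-04, -3.92075050e+01,  1.88620591e+01,  4.19060603e+00,
       -3.31043893e-04,  1.53265552e-05]), 'position': array([ 262.13913852, -567.34411435,  231.30492856]), 'ee_rot': array([-2.14691765e-01,  9.76681855e-01,  1.39054272e-06,  1.86135697e-05]), 'contact_force': array([-0.07791831,  0.40587617,  0.16521373]), 'wrist_torque': array([ 0.01479077, -0.02652125, -0.00349237]), 'gripper_width': 85.60471127906736}
```

```bash
python3 - <<'E'
import cv2
a=cv2.imread('pics/top0.png');b=cv2.imread('pics/scene0.png')
cv2.imwrite('pics/top_a.png',cv2.resize(a[255:385,90:410],None,fx=2.5,fy=2.5,interpolation=cv2.INTER_CUBIC))
cv2.imwrite('pics/scene_a.png',cv2.resize(b[140:420,250:570],None,fx=2.1,fy=2.1,interpolation=cv2.INTER_CUBIC))
E
```

```text
(no output)
```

View pics/top0.png

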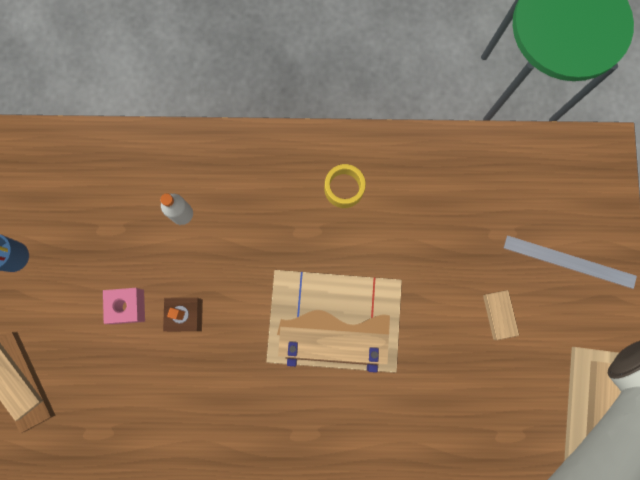

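View pics/top_a.png

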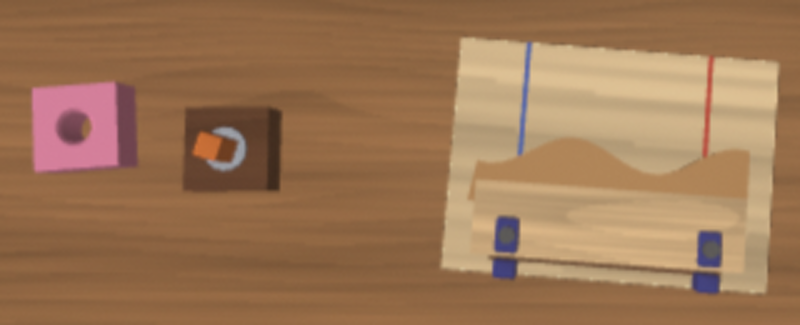

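View pics/scene_a.png

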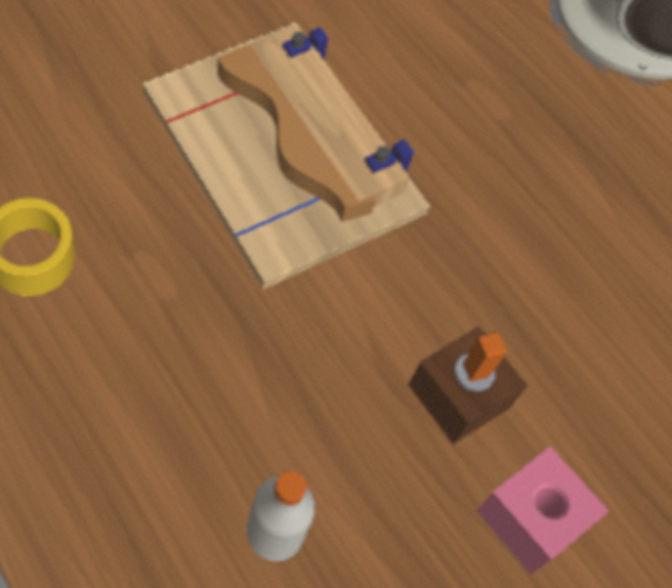

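```bash
cat > m.py <<'E'
from h import *
from scipy.optimize import least_squares
D={}
for n in ['top','scene']:
    d,f=cam(n); D[n]=(d,f); d['lab']=d['img'].astype(float); 
    R,G,B=[d['lab'][:,:,i] for i in range(3)]
    box=[(search_frame('board',n))[0]['box']][0]; x,y,w,h=[int(v) for v in box]
    m=np.zeros((480,640),bool); m[y-3:y+h+3,x-3:x+w+3]=1
    for nm,mask in [('red',m&(R-G>70)&(R>130)),('blue',m&(B-R>15)&(G>70))]:
        k,lab,st,_=cv2.connectedComponentsWithStats(mask.astype(np.uint8)); i=1+np.argmax(st[1:,4]); v,u=np.where(lab==i)
        P=np.array([at_z(d,f,a,b,18)[:2] for a,b in zip(u,v)])
        c=P.mean(0); dr=np.linalg.svd(P-c)[2][0]; dr*=np.sign(dr[0]); s=(P-c)@dr
        print(n,nm,len(u),'c',c.round(1),'ang',np.arctan2(dr[1],dr[0]).round(4),'ends',(c+dr*s.min()).round(1),(c+dr*s.max()).round(1))
    # orange handle
    bx=search_frame('stylus_grip',n)[0]['box']; x,y,w,h=[int(v) for v in bx]
    mo=np.zeros((480,640),bool); mo[y-4:y+h+4,x-4:x+w+4]=1
    mo&=(R-B>90)&(R>150); 
    top=mo&(R>195)
    v,u=np.where(mo); print(n,'orange',len(u),u.min(),u.max(),v.min(),v.max(),'Rvals',np.percentile(R[mo],[5,25,50,75,95]))
    for z in (128,):
        v,u=np.where(top); 
        if len(u)>5:
            P=np.array([at_z(d,f,a,b,z)[:2] for a,b in zip(u,v)]).astype(np.float32); print(n,'top face c',P.mean(0),cv2.minAreaRect(P))
d,f=D['top']
g=d['img'].astype(float); 
for c in (290,330,370): print(c,g[290:345,c].astype(int).tolist()[::1][:45])
E
python3 m.py; python3 - <<'E'
import cv2
a=cv2.imread('pics/top0.png');b=cv2.imread('pics/scene0.png')
import numpy as np
p=cv2.resize(a[290:340,150:215],(520,400),interpolation=cv2.INTER_NEAREST);q=cv2.resize(b[290:355,438:505],None,fx=6,fy=6,interpolation=cv2.INTER_NEAREST)
o=np.zeros((400,930,3),np.uint8);o[:,:520]=p;o[:390,524:524+402]=q
cv2.imwrite('pics/z1.png',cv2.resize(o,(790,340)))
E
```

```text
top red 74 c [ 536.  -137.6] ang -0.0677 ends [ 493.2 -134.7] [ 580.2 -140.6]
top blue 77 c [540.7  22.4] ang -0.0679 ends [493.8  25.6] [589.6  19.1]
top orange 90 167 178 308 318 Rvals [157.45 187.25 195.5  198.   200.  ]
top top face c [493.13364 273.2806 ] ((493.6724548339844, 272.6223449707031), (14.017199516296387, 13.04282283782959), 79.32471466064453)
scene red 42 c [ 535.8 -137. ] ang -0.0687 ends [ 493.6 -134.1] [ 575.5 -139.8]
scene blue 57 c [539.1  23. ] ang -0.069 ends [490.9  26.3] [588.6  19.6]
scene orange 184 475 491 299 320 Rvals [156.  168.  172.5 188.  191. ]
290 [[200, 173, 133], [198, 172, 132], [196, 170, 131], [194, 168, 129], [196, 170, 131], [199, 172, 133], [203, 176, 135], [205, 178, 137], [206, 179, 138], [205, 178, 137], [204, 177, 136], [200, 174, 133], [198, 172, 132], [196, 170, 131], [193, 168, 128], [184, 159, 122], [177, 153, 118], [175, 151, 116], [177, 153, 117], [180, 155, 119], [181, 156, 120], [181, 156, 120], [181, 156, 120], [183, 158, 121], [185, 160, 124], [189, 164, 126], [191, 166, 128], [193, 168, 129], [195, 169, 129], [189, 157, 114]
[... 1059 characters left out ...]
 [220, 193, 149], [219, 190, 146], [215, 186, 143], [203, 175, 135], [193, 167, 128], [189, 163, 126], [189, 163, 126], [192, 166, 128], [198, 171, 132], [203, 176, 135], [207, 180, 138], [208, 180, 138], [207, 179, 137], [205, 174, 134], [204, 172, 133], [202, 171, 131], [201, 170, 130], [198, 165, 127], [196, 162, 125], [194, 160, 123], [193, 160, 123], [191, 157, 121], [187, 152, 117], [181, 147, 113], [176, 146, 111], [175, 143, 103], [175, 135, 92], [175, 132, 87], [175, 132, 87], [176, 133, 88], [175, 132, 87], [175, 132, 87], [174, 131, 86], [175, 132, 88], [175, 132, 88], [175, 132, 88], [175, 132, 88], [176, 132, 89], [175, 133, 88], [176, 134, 90], [180, 145, 105], [182, 152, 112]]
```

View pics/z1.png

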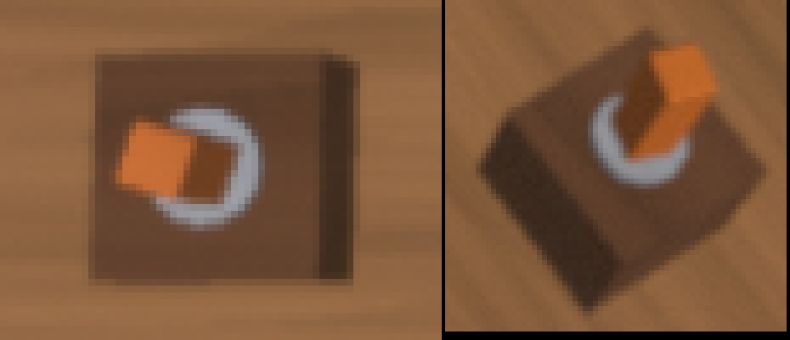

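```bash
cat > m2.py <<'E'
from h import *
from scipy.optimize import least_squares
T,ft=cam('top');S,fs=cam('scene')
ct=[(170.3,307.6),(179,310.1),(176.6,319),(167.1,317.4)];cs=[(478.2,301.8),(488,298.4),(491.4,307.3),(481.8,309.6)]
for d,f,c in((T,ft,ct),(S,fs,cs)):
    P=np.array([at_z(d,f,u-.5,v-.5,128)[:2] for u,v in c]); e=np.roll(P,-1,0)-P
    print('top face',P.mean(0).round(1),'sides',np.linalg.norm(e,axis=1).round(1),'yaw',((np.degrees(np.arctan2(e[:,1],e[:,0]))+45)%90-45).round(1))
    g=d['img'].astype(int); hsv=cv2.cvtColor(d['img'],cv2.COLOR_RGB2HSV)
    # collar (grey): low saturation
    x0,y0=(160,298) if d is T else (448,296)
    sub=hsv[y0:y0+42,x0:x0+50]; m=((sub[:,:,1]<70)&(sub[:,:,2]>110)); v,u=np.where(m)
    P=np.array([at_z(d,f,a+x0,b+y0,66)[:2] for a,b in zip(u,v)]); 
    hull=cv2.convexHull(P.astype(np.float32)).reshape(-1,2)
    r=least_squares(lambda p:np.hypot(hull[:,0]-p[0],hull[:,1]-p[1])-17.5,P.mean(0),loss='soft_l1'); print('collar',len(u),r.x.round(1))
    # hull circle ignoring occlusion
    bm=((hsv[:,:,2]<105)&(hsv[:,:,2]>0)); 
c,yaw=np.array([485.3,-54.0]),-0.068
R=np.array([[np.cos(yaw),-np.sin(yaw)],[np.sin(yaw),np.cos(yaw)]])
print('lines yb:',[((np.array(p)-c)@R)[1].round(2) for p in ([536,-137.6],[540.7,22.4],[535.8,-137],[539.1,23])])
def edge(d,f,z):
    # sample along board x at fixed board y, find the transition R-B>=~75
    out=[]
    img=cv2.GaussianBlur(d['img'],(3,3),0).astype(np.float32); q=img[:,:,0]-img[:,:,2]
    for yb in np.arange(-95,96,5.):
        if min(abs(yb-80),abs(yb+80))<6: continue
        xs=np.arange(75,-10,-.5); W=np.array([np.r_[c+R@[x,yb],z] for x in xs]); uv=np.array([proj(d,f,w) for w in W]).astype(np.float32)
        val=cv2.remap(q,uv[:,0].reshape(1,-1),uv[:,1].reshape(1,-1),cv2.INTER_LINEAR)[0]
        k=np.where(val>75)[0]
        if len(k): out.append((xs[k[0]],yb))
    return np.array(out)
def model(p,y):  # edge x in board at y, form frame turned th about board centre, shifted dx
    dx,th=p; yy=np.linspace(-120,120,2401); ex=20+13*np.sin(2*np.pi*yy/140)
    X=np.cos(th)*ex-np.sin(th)*yy+dx; Y=np.sin(th)*ex+np.cos(th)*yy
    return np.interp(y,Y,X)
for nm,d,f,z in(('top',T,ft,48),('scene',S,fs,18)):
    e=edge(d,f,z); r=least_squares(lambda p:model(p,e[:,1])-e[:,0],[0,0],loss='soft_l1')
    print(nm,'dx,th',r.x.round(4)); print(np.c_[e[:,1],e[:,0],(e[:,0]-model(r.x,e[:,1])).round(1)][::3].tolist())
E
python3 m2.py
```

```text
top face [494.3 270.7] sides [18.1 18.  19.1 20.1] yaw [-15.3 -12.8  -9.  -15.7]
collar 116 [493.7 270.9]
top face [494.  272.5] sides [20.1 17.9 18.7 15.9] yaw [-10.9 -19.6 -16.6 -15.1]
collar 117 [494.  272.6]
lines yb: [np.float64(-79.96), np.float64(79.99), np.float64(-79.38), np.float64(80.48)]
top dx,th [-1.37603e+01  8.10000e-03]
[[-95.0, 19.0, 0.2], [-65.0, 3.5, -0.5], [-50.0, -3.5, -0.0], [-35.0, -6.0, 0.5], [-20.0, -3.0, 0.8], [-5.0, 3.5, 0.2], [10.0, 11.5, -0.2], [25.0, 17.5, -0.2], [40.0, 18.5, -0.1], [55.0, 13.5, -0.5], [70.0, 6.0, 0.2]]
scene dx,th [50.9127  0.0767]
[[-95.0, 69.0, -21.6], [-65.0, 71.0, -3.0], [-50.0, 70.5, 5.5], [-35.0, 70.5, 9.9], [-20.0, 70.5, 8.5], [-5.0, 71.0, 3.3], [10.0, 71.5, -3.4], [25.0, 70.5, -9.6], [40.0, 70.5, -10.3], [55.0, 72.0, -3.8], [70.0, 73.5, 7.1]]
```

>>> {"op": "servo_tool", "data": {"turn": [[0,0,0.06],[0,0,0.06],[0,0,0.06],[0,0,0.06],[0,0,0.06]], "dp": [[0.016,0.057,-0.002],[0.016,0.057,-0.002],[0.016,0.057,-0.002],[0.016,0.057,-0.002],[0.016,0.057,-0.002]], "fingers": [0.085,0.085,0.085,0.085,0.085]}}

```text
clock: 1.92
position: [343.0, -278.4, 220.1]
ee_rot: [-0.359, 0.933, -0.001, 0.0]
contact_force: [1.6, 0.5, 1.0]
gripper_width: 85.0
```

>>> {"op": "servo_tool", "data": {"turn": [[0,0,0.06],[0,0,0.06],[0,0,0.06],[0,0,0.06],[0,0,0.06]], "dp": [[0.016,0.058,-0.005],[0.016,0.058,-0.005],[0.016,0.058,-0.005],[0.016,0.058,-0.005],[0.016,0.058,-0.005]], "fingers": [0.085,0.085,0.085,0.085,0.085]}}

```text
clock: 2.55
position: [425.0, 21.3, 197.4]
ee_rot: [-0.5, 0.866, -0.003, 0.005]
contact_force: [1.8, -0.5, -0.7]
gripper_width: 85.0
```

>>> {"op": "servo_tool", "data": {"turn": [[0,0,0.06],[0,0,0.06],[0,0,0.06],[0,0,0.06],[0,0,0.047]], "dp": [[0.015,0.053,-0.005],[0.015,0.053,-0.005],[0.015,0.053,-0.005],[0.014,0.053,-0.005],[0.013,0.047,-0.005]], "fingers": [0.085,0.085,0.085,0.085,0.085]}}

```text
clock: 3.18
position: [498.6, 291.2, 173.5]
ee_rot: [-0.624, 0.781, -0.002, 0.008]
contact_force: [0.5, 0.2, 0.2]
gripper_width: 84.9
```

```bash
cat > st.py <<'E'
import sys
from h import *
from scipy.spatial.transform import Rotation as Ro
def st(ang):  # jaw angle deg target
    s=read_state(); a=np.radians(ang)
    y=np.array([np.cos(a),np.sin(a),0]); z=np.array([0,0,-1.]); x=np.cross(y,z)
    t=Ro.from_matrix(np.c_[x,y,z]); r=Ro.from_quat(s['ee_rot'])
    print(round(s['clock'],2),'pos',s['position'].round(2),'F',s['contact_force'].round(2),'w',round(s['gripper_width'],2),'turn',(t*r.inv()).as_rotvec().round(4),'vel',np.abs(s['joint_vel']).max().round(3))
    return s
if __name__=='__main__': st(float(sys.argv[1]))
E
python3 st.py 165.6
```

```text
3.17 pos [498.6  291.15 173.52] F [0.48 0.25 0.16] w 84.93 turn [-0.006   0.0151 -0.0282] vel 0.617
```

>>> {"op": "servo_tool", "data": {"turn": [[-0.006,0.015,-0.028],[0,0,0],[0,0,0],[0,0,0],[0,0,0]], "dp": [[-0.0046,-0.0195,-0.01],[0,0,-0.008],[0,0,-0.005],[0,0,0],[0,0,0]], "fingers": [0.085,0.085,0.085,0.085,0.085]}}

```text
clock: 3.8
position: [494.4, 272.8, 149.2]
ee_rot: [-0.613, 0.79, -0.0, 0.0]
contact_force: [-0.0, -0.4, 0.3]
gripper_width: 84.7
```

```bash
python3 st.py 165.6; python3 - <<'E'
from h import *
d,f=cam('top'); cv2.imwrite('pics/z2.png',cv2.resize(d['img'][280:350,130:230,::-1],None,fx=6,fy=6,interpolation=cv2.INTER_CUBIC))
E
```

```text
3.8 pos [494.42 272.76 149.19] F [-0.05 -0.35  0.31] w 84.7 turn [ 0.      0.0004 -0.0014] vel 0.004
```

>>> {"op": "servo_tool", "data": {"turn": [[0,0,-0.001],[0,0,0],[0,0,0],[0,0,0],[0,0,0]], "dp": [[-0.0004,-0.001,-0.025],[0,0,-0.025],[0,0,-0.017],[0,0,-0.003],[0,0,0]], "fingers": [0.085,0.085,0.085,0.085,0.085]}}

```text
clock: 4.47
position: [495.8, 272.7, 80.9]
ee_rot: [-0.613, 0.79, -0.0, 0.004]
contact_force: [0.1, 0.1, 0.2]
gripper_width: 85.1
```

```bash
python3 st.py 165.6
```

```text
4.47 pos [495.84 272.66  80.94] F [0.1  0.13 0.16] w 85.08 turn [-0.0049  0.0065 -0.0002] vel 0.004
```

>>> {"op": "servo_tool", "data": {"turn": [[-0.005,0.0065,0],[0,0,0],[0,0,0],[0,0,0],[0,0,0]], "dp": [[-0.0015,-0.001,-0.002],[0,0,0],[0,0,0],[0,0,0],[0,0,0]], "fingers": [0.085,0.085,0.04,0.0,0.0]}}

```text
clock: 5.1
position: [495.3, 272.6, 81.3]
ee_rot: [-0.613, 0.79, 0.0, 0.002]
contact_force: [0.7, -0.8, -1.0]
gripper_width: 32.3
```

>>> {"op": "servo_tool", "data": {"turn": [[0,0,0],[0,0,0],[0,0,0],[0,0,0],[0,0,0]], "dp": [[0,0,0],[0,0,0],[0,0,0],[0,0,0],[0,0,0]], "fingers": [0,0,0,0,0]}}

```text
clock: 5.72
position: [495.4, 272.6, 81.4]
ee_rot: [-0.613, 0.79, 0.0, 0.002]
contact_force: [-0.3, -0.1, 1.1]
gripper_width: 19.2
```

```bash
python3 st.py 165.6; python3 -c "
from h import *
d,f=cam('top'); e,g=cam('scene')
a=cv2.resize(d['img'][280:350,130:230],(400,280)); b=cv2.resize(e['img'][270:350,420:520],(400,320)); o=np.zeros((320,800,3),np.uint8); o[:280,:400]=a; o[:,400:]=b
cv2.imwrite('pics/z3.png',o[:,:,::-1])"
```

```text
5.72 pos [495.4  272.6   81.39] F [-0.31 -0.1   1.1 ] w 19.22 turn [-0.0027  0.0032 -0.0007] vel 0.002
```

View pics/z3.png

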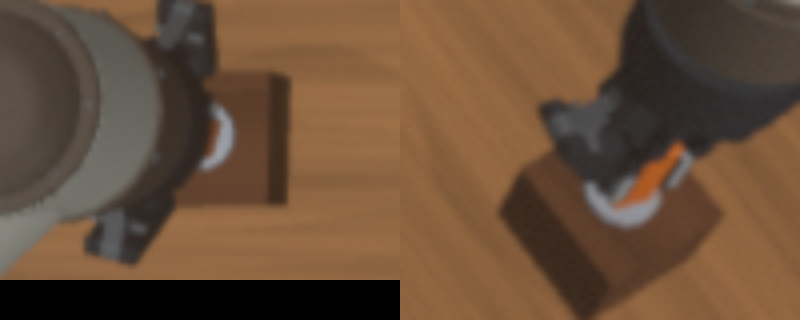

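```bash
cat > path.py <<'E'
from h import *
c,yaw=np.array([485.3,-54.0]),-0.068
R=np.array([[np.cos(yaw),-np.sin(yaw)],[np.sin(yaw),np.cos(yaw)]])
def contact(dx,th,off):
    "ball centre at gap off-5 from the edge, as board (x,y), with the world normals; dense"
    y=np.linspace(-112,112,4481); k=2*np.pi/140; x=20+13*np.sin(k*y); s=13*k*np.cos(k*y)
    n=np.c_[np.ones_like(s),-s]/np.hypot(1,s)[:,None]; Q=np.array([[np.cos(th),-np.sin(th)],[np.sin(th),np.cos(th)]])
    p=(np.c_[x,y]+off*n)@Q.T+[dx,0]
    return p,(n@Q.T)@R.T
def at(dx,th,off,yb):
    "world ball centre and world normal at board y yb of the ball"
    p,n=contact(dx,th,off); i=np.argmin(abs(p[:,1]-yb)); return c+R@p[i],n[i]
E
python3 - <<'E'
from path import *
for yb in (-88,-84,-80,0,80,84): print(yb,*[at(-13.76,.008,o,yb)[0].round(1) for o in (17,5,3.75)],at(-13.76,.008,5,yb)[1].round(3))
E
```

```text
-88 [ 513.7 -144.1] [ 501.1 -143.3] [ 499.7 -143.2] [0.959 0.285]
-84 [ 512.6 -140.1] [ 499.7 -139.2] [ 498.4 -139.1] [0.939 0.343]
-80 [ 511.3 -135.9] [ 498.1 -135. ] [ 496.7 -134.9] [0.921 0.389]
0 [510.9 -55.7] [497.2 -54.8] [495.7 -54.7] [ 0.833 -0.553]
80 [510.3  24.5] [496.4  25.4] [495.   25.5] [0.903 0.429]
84 [508.2  28.6] [494.6  29.6] [493.2  29.7] [0.918 0.397]
```

>>> {"op": "servo_tool", "data": {"turn": [[0,0,0],[0,0,0],[0,0,0],[0,0,0],[0,0,0]], "dp": [[0,0,0.01],[0,0,0.02],[0,0,0.03],[0,0,0.03],[0,0,0]], "fingers": [0,0,0,0,0]}}

```text
clock: 6.45
position: [494.7, 272.0, 175.1]
ee_rot: [-0.613, 0.79, 0.0, 0.001]
contact_force: [0.2, 0.8, -1.9]
gripper_width: 19.2
```

```bash
python3 st.py 165.6
```

```text
6.45 pos [494.72 271.98 175.13] F [ 0.22  0.81 -1.87] w 19.23 turn [-0.0019  0.0022 -0.0005] vel 0.049
```

>>> {"op": "servo_tool", "data": {"turn": [[0,0,0],[0,0,0],[0,0,0],[0,0,0],[0,0,0]], "dp": [[0.003,-0.04,-0.003],[0.003,-0.055,-0.003],[0.003,-0.055,-0.003],[0.003,-0.055,-0.003],[0.003,-0.055,-0.003]], "fingers": [0,0,0,0,0]}}

```text
clock: 7.08
position: [506.7, 7.8, 156.1]
ee_rot: [-0.616, 0.788, 0.001, -0.001]
contact_force: [1.3, 0.6, -1.5]
gripper_width: 19.0
```

>>> {"op": "servo_tool", "data": {"turn": [[0,0,0],[0,0,0],[0,0,0],[0,0,0],[0,0,0]], "dp": [[0.003,-0.055,0],[0.002,-0.05,0],[0.001,-0.03,0],[0,-0.01,0],[0,0,0]], "fingers": [0,0,0,0,0]}}

```text
clock: 7.7
position: [508.2, -144.7, 151.2]
ee_rot: [-0.613, 0.79, 0.005, -0.004]
contact_force: [1.0, 0.6, -0.5]
gripper_width: 19.5
```

```bash
python3 st.py 165.6
```

```text
7.7 pos [ 508.21 -144.73  151.2 ] F [ 0.99  0.62 -0.55] w 19.48 turn [-0.0025 -0.0124 -0.0004] vel 0.009
```

>>> {"op": "servo_tool", "data": {"turn": [[0,-0.016,0],[0,0,0],[0,0,0],[0,0,0],[0,0,0]], "dp": [[0.005,0,-0.02],[0,0,-0.025],[0,0,-0.01],[0,0,0],[0,0,0]], "fingers": [0,0,0,0,0]}}

```text
clock: 8.32
position: [514.4, -140.2, 95.8]
ee_rot: [-0.616, 0.788, -0.001, 0.003]
contact_force: [-0.1, 0.6, -1.5]
gripper_width: 19.5
```

```bash
python3 st.py 165.6
```

```text
8.32 pos [ 514.44 -140.25   95.79] F [-0.08  0.61 -1.45] w 19.46 turn [-0.0029  0.0062 -0.0067] vel 0.007
```

>>> {"op": "servo_tool", "data": {"turn": [[0,0.003,-0.006],[0,0,0],[0,0,0],[0,0,0],[0,0,0]], "dp": [[-0.004,0,-0.0034],[-0.002,0,0],[0,0,0],[0,0,0],[0,0,0]], "fingers": [0,0,0,0,0]}}

```text
clock: 8.95
position: [509.1, -140.3, 94.2]
ee_rot: [-0.613, 0.79, -0.001, 0.004]
contact_force: [-0.4, -0.4, -1.3]
gripper_width: 19.2
```

```bash
python3 - <<'E'
from st import *
for i in range(5):
    st(165.6); get_image('top')
E
```

```text
8.95 pos [ 509.08 -140.25   94.17] F [-0.4  -0.37 -1.35] w 19.22 turn [-0.0028  0.007  -0.0004] vel 0.002
9.0 pos [ 509.09 -140.25   94.13] F [-0.2   0.06 -1.2 ] w 19.19 turn [-0.0028  0.0069 -0.0004] vel 0.001
9.05 pos [ 509.08 -140.24   94.09] F [ 0.   -0.2  -1.45] w 19.23 turn [-0.0028  0.0069 -0.0004] vel 0.002
9.1 pos [ 509.04 -140.24   94.05] F [-0.29 -0.43 -0.52] w 19.66 turn [-0.0028  0.0067 -0.0004] vel 0.002
9.15 pos [ 509.03 -140.2    94.03] F [-1.6  -0.17 -0.93] w 19.33 turn [-0.0028  0.0067 -0.0005] vel 0.002
```

>>> {"op": "servo_tool", "data": {"turn": [[0,0.003,0],[0,0,0],[0,0,0],[0,0,0],[0,0,0]], "dp": [[-0.002,0,0],[-0.002,0,0],[-0.002,0,0],[0,0,0],[0,0,0]], "fingers": [0,0,0,0,0]}}

```text
clock: 9.82
position: [502.4, -140.2, 94.0]
ee_rot: [-0.613, 0.79, 0.0, 0.002]
contact_force: [-0.0, 0.5, -0.9]
gripper_width: 19.3
```

```bash
cat >> st.py <<'E'
def avg(n=6):
    F=[];P=[]
    for i in range(n):
        s=read_state(); F.append(s['contact_force']);P.append(s['position']); get_image('top')
    print('meanF',np.mean(F,0).round(2),'pos',np.mean(P,0).round(2),'sd',np.std(F,0).round(2)); return np.mean(F,0),np.mean(P,0)
E
python3 -c "
from st import *
st(165.6);avg()"
```

```text
9.82 pos [ 502.43 -140.21   93.96] F [-0.    0.53 -0.9 ] w 19.31 turn [-0.0028  0.0032 -0.0005] vel 0.001
meanF [ 0.1   0.3  -0.89] pos [ 502.45 -140.19   93.93] sd [0.42 0.58 0.56]
```

>>> {"op": "servo_tool", "data": {"turn": [[0,0,0],[0,0,0],[0,0,0],[0,0,0],[0,0,0]], "dp": [[-0.0015,0,0],[-0.0015,0,0],[0,0,0],[0,0,0],[0,0,0]], "fingers": [0,0,0,0,0]}}

```text
clock: 10.75
position: [499.8, -140.1, 94.0]
ee_rot: [-0.613, 0.79, -0.0, 0.003]
contact_force: [0.7, 0.4, -0.5]
gripper_width: 18.9
```

```bash
python3 -c "
from st import *
st(165.6);avg()"
```

```text
10.75 pos [ 499.78 -140.13   94.04] F [ 0.68  0.44 -0.53] w 18.93 turn [-0.0029  0.0044 -0.0006] vel 0.001
meanF [ 0.    0.23 -1.09] pos [ 499.79 -140.14   94.03] sd [0.36 0.24 0.46]
```

>>> {"op": "servo_tool", "data": {"turn": [[0,0,0],[0,0,0],[0,0,0],[0,0,0],[0,0,0]], "dp": [[-0.001,0,0],[-0.0008,0,0],[0,0,0],[0,0,0],[0,0,0]], "fingers": [0,0,0,0,0]}}

```text
clock: 11.68
position: [499.1, -140.0, 94.3]
ee_rot: [-0.613, 0.79, -0.001, 0.004]
contact_force: [1.8, 0.2, -1.6]
gripper_width: 19.4
```

```bash
python3 -c "
from st import *
st(165.6);avg()"
```

```text
11.68 pos [ 499.12 -140.01   94.34] F [ 1.76  0.18 -1.62] w 19.37 turn [-0.0029  0.0073 -0.0008] vel 0.002
meanF [ 1.45  0.19 -1.58] pos [ 499.12 -140.02   94.33] sd [0.38 0.36 0.41]
```

```bash
cat > nx.py <<'E'
import sys
from st import *
from path import *
def nx(dx,th,step=2.5,press=1.25,n=3,z=94.0,prt=True):
    s=read_state(); F,P=avg(n); F=F-[0,.25,-1.0]
    b=(P[:2]-c)@R; p0,nn=at(dx,th,5,b[1]); Fn=F[:2]@nn; gap=(P[:2]-p0)@nn
    y=np.array([0,0,0]); a=np.radians(165.6); ya=np.array([np.cos(a),np.sin(a),0]); za=np.array([0,0,-1.]); t=Ro.from_matrix(np.c_[np.cross(ya,za),ya,za])
    turn=(t*Ro.from_quat(s['ee_rot']).inv()).as_rotvec()-[-.0027,.0032,0]
    print('t',round(s['clock'],2),'ball board',b.round(2),'Fn',Fn.round(2),'Ft',(F[:2]@[-nn[1],nn[0]]).round(2),'model defl',(-gap).round(2),'-> model surface err along n (+=surface farther out)',(Fn/2.4+gap).round(2))
    w=[np.r_[at(dx,th,5-press,b[1]+step*i)[0],z] for i in range(1,6)]; prev=P
    d=np.diff(np.array([P]+w),axis=0)/1000; print('dp',d.round(4).tolist(),'turn',turn.round(4).tolist())
if __name__=='__main__': nx(*map(float,sys.argv[1:4]))
E
python3 nx.py -14.0 0.008 2
```

```text
meanF [ 1.34  0.02 -1.41] pos [ 499.13 -140.04   94.34] sd [0.3  0.44 0.6 ]
t 11.97 ball board [ 19.64 -84.9 ] Fn 1.19 Ft -0.66 model defl 0.62 -> model surface err along n (+=surface farther out) -0.13
dp [[-0.0015, 0.0021, -0.0003], [-0.0008, 0.002, 0.0], [-0.0009, 0.0021, 0.0], [-0.0009, 0.0021, 0.0], [-0.001, 0.0021, 0.0]] turn [-0.0002, 0.0041, -0.0009]
```

>>> {"op": "servo_tool", "data": {"turn": [[0,0.002,0],[0,0,0],[0,0,0],[0,0,0],[0,0,0]], "dp": [[-0.0014,0.0021,0],[-0.0008,0.002,0],[-0.0009,0.0021,0],[-0.0009,0.0021,0],[-0.001,0.0021,0]], "fingers": [0,0,0,0,0]}}

```text
clock: 12.75
position: [494.7, -129.1, 94.9]
ee_rot: [-0.613, 0.79, -0.001, 0.004]
contact_force: [2.0, 0.3, -0.1]
gripper_width: 19.3
```

```bash
python3 nx.py -14.0 0.008 2
```

```text
meanF [ 1.34  0.49 -0.48] pos [ 494.6  -129.03   94.86] sd [0.5  0.63 0.46]
t 12.75 ball board [ 14.37 -74.22] Fn 1.31 Ft -0.36 model defl 0.47 -> model surface err along n (+=surface farther out) 0.07
dp [[-0.0019, 0.0021, -0.0009], [-0.001, 0.0021, 0.0], [-0.001, 0.0021, 0.0], [-0.001, 0.0021, 0.0], [-0.0011, 0.0021, 0.0]] turn [0.0002, 0.0041, -0.0012]
```

>>> {"op": "servo_tool", "data": {"turn": [[0,0.002,0],[0,0.001,0],[0,0,0],[0,0,0],[0,0,0]], "dp": [[-0.0025,0.002,-0.0008],[-0.0012,0.002,-0.0003],[-0.0011,0.0021,0],[-0.0011,0.0021,0],[-0.0012,0.0021,0]], "fingers": [0,0,0,0,0]}}

```text
clock: 13.52
position: [488.8, -118.3, 94.3]
ee_rot: [-0.614, 0.79, -0.001, 0.004]
contact_force: [2.8, -0.0, -1.0]
gripper_width: 19.6
```

```bash
python3 nx.py -14.0 0.008 2
```

```text
meanF [ 1.89  0.31 -1.2 ] pos [ 488.7  -118.18   94.24] sd [0.62 0.34 0.24]
t 13.53 ball board [  7.75 -63.8 ] Fn 1.72 Ft -0.79 model defl 0.9 -> model surface err along n (+=surface farther out) -0.18
dp [[-0.0014, 0.0021, -0.0002], [-0.001, 0.0021, 0.0], [-0.0009, 0.0021, 0.0], [-0.0009, 0.0021, 0.0], [-0.0008, 0.0021, 0.0]] turn [0.0004, 0.0046, -0.0016]
```

>>> {"op": "servo_tool", "data": {"turn": [[0,0.002,0],[0,0.001,0],[0,0.001,0],[0,0,0],[0,0,0]], "dp": [[-0.0021,0.002,-0.0003],[-0.0012,0.002,0],[-0.001,0.002,0],[-0.001,0.002,0],[-0.0009,0.002,0]], "fingers": [0,0,0,0,0]}}

```text
clock: 14.3
position: [483.7, -107.8, 94.4]
ee_rot: [-0.614, 0.79, -0.001, 0.003]
contact_force: [3.1, -0.4, -1.3]
gripper_width: 19.2
```

```bash
python3 nx.py -14.0 0.008 2
```

```text
meanF [ 2.98  0.08 -0.83] pos [ 483.6  -107.68   94.43] sd [0.41 0.37 0.37]
t 14.3 ball board [  1.95 -53.67] Fn 2.7 Ft -1.26 model defl 1.2 -> model surface err along n (+=surface farther out) -0.07
dp [[-0.0008, 0.0021, -0.0004], [-0.0007, 0.002, 0.0], [-0.0006, 0.0021, 0.0], [-0.0005, 0.002, 0.0], [-0.0004, 0.0021, 0.0]] turn [0.0005, 0.0035, -0.0019]
```

>>> {"op": "servo_tool", "data": {"turn": [[0,0.001,0],[0,0.001,0],[0,0,0],[0,0,0],[0,0,0]], "dp": [[-0.001,0.002,-0.0003],[-0.0008,0.002,0],[-0.0007,0.002,0],[-0.0006,0.002,0],[-0.0005,0.002,0]], "fingers": [0,0,0,0,0]}}

```text
clock: 15.08
position: [480.4, -97.5, 94.3]
ee_rot: [-0.614, 0.79, -0.001, 0.003]
contact_force: [3.2, -0.7, -1.7]
gripper_width: 19.1
```

```bash
python3 nx.py -14.0 0.008 2
```

```text
meanF [ 3.7  -0.14 -1.31] pos [480.32 -97.38  94.32] sd [0.61 0.45 0.31]
t 15.07 ball board [ -2.02 -43.62] Fn 3.57 Ft -1.07 model defl 1.45 -> model surface err along n (+=surface farther out) 0.04
dp [[-0.0001, 0.002, -0.0003], [-0.0002, 0.002, 0.0], [-0.0001, 0.002, 0.0], [0.0, 0.002, 0.0], [0.0001, 0.002, 0.0]] turn [0.0009, 0.0023, -0.0021]
```

>>> {"op": "servo_tool", "data": {"turn": [[0,0.001,-0.002],[0,0,0],[0,0,0],[0,0,0],[0,0,0]], "dp": [[0,0.002,-0.0003],[-0.0002,0.002,0],[-0.0001,0.002,0],[0,0.002,0],[0.0001,0.002,0]], "fingers": [0,0,0,0,0]}}

```text
clock: 15.85
position: [479.6, -87.3, 93.9]
ee_rot: [-0.613, 0.79, -0.0, 0.002]
contact_force: [3.0, -1.4, -1.4]
gripper_width: 19.5
```

```bash
python3 nx.py -14.0 0.008 2
```

```text
meanF [ 2.7  -0.92 -0.9 ] pos [479.62 -87.2   93.88] sd [0.26 0.34 0.48]
t 15.85 ball board [ -3.41 -33.51] Fn 2.8 Ft -0.89 model defl 1.7 -> model surface err along n (+=surface farther out) -0.54
dp [[0.0007, 0.0019, 0.0001], [0.0004, 0.002, 0.0], [0.0005, 0.002, 0.0], [0.0006, 0.002, 0.0], [0.0007, 0.0019, 0.0]] turn [0.0014, -0.0002, 0.0002]
```

>>> {"op": "servo_tool", "data": {"turn": [[0.001,0,0],[0,0,0],[0,0,0],[0,0,0],[0,0,0]], "dp": [[0.0004,0.002,0],[0.0004,0.002,0],[0.0005,0.002,0],[0.0006,0.002,0],[0.0007,0.0019,0]], "fingers": [0,0,0,0,0]}}

```text
clock: 16.62
position: [481.6, -77.4, 93.7]
ee_rot: [-0.613, 0.79, 0.0, 0.001]
contact_force: [2.9, -2.4, -1.9]
gripper_width: 19.3
```

```bash
python3 nx.py -14.0 0.008 2
```

```text
meanF [ 3.19 -1.9  -1.43] pos [481.66 -77.29  93.69] sd [0.43 0.4  0.38]
t 16.62 ball board [ -2.05 -23.48] Fn 3.75 Ft -0.85 model defl 2.03 -> model surface err along n (+=surface farther out) -0.46
dp [[0.0016, 0.0019, 0.0003], [0.0009, 0.002, 0.0], [0.001, 0.0019, 0.0], [0.001, 0.0019, 0.0], [0.0011, 0.0019, 0.0]] turn [0.0012, -0.0022, 0.0001]
```

>>> {"op": "servo_tool", "data": {"turn": [[0.001,-0.002,0],[0,0,0],[0,0,0],[0,0,0],[0,0,0]], "dp": [[0.0013,0.0019,0.0002],[0.001,0.0019,0],[0.0011,0.0019,0],[0.0011,0.0019,0],[0.0012,0.0019,0]], "fingers": [0,0,0,0,0]}}

```text
clock: 17.4
position: [486.2, -67.6, 93.4]
ee_rot: [-0.613, 0.79, 0.001, 0.001]
contact_force: [1.9, -3.4, -0.9]
gripper_width: 19.6
```

```bash
python3 nx.py -14.0 0.008 2
```

```text
meanF [ 2.25 -2.62 -0.88] pos [486.38 -67.49  93.43] sd [0.86 0.57 0.27]
t 17.4 ball board [  1.99 -13.39] Fn 3.39 Ft -1.34 model defl 2.04 -> model surface err along n (+=surface farther out) -0.62
dp [[0.002, 0.0019, 0.0006], [0.0012, 0.0019, 0.0], [0.0012, 0.0019, 0.0], [0.0012, 0.0019, 0.0], [0.0013, 0.0019, 0.0]] turn [0.0003, -0.0032, 0.0007]
```

>>> {"op": "servo_tool", "data": {"turn": [[0,-0.003,0],[0,0,0],[0,0,0],[0,0,0],[0,0,0]], "dp": [[0.0014,0.0019,0.0004],[0.0012,0.0019,0],[0.0013,0.0019,0],[0.0012,0.0019,0],[0.0013,0.0019,0]], "fingers": [0,0,0,0,0]}}

```text
clock: 18.18
position: [492.2, -57.8, 93.6]
ee_rot: [-0.613, 0.79, 0.0, 0.001]
contact_force: [0.6, -3.0, -0.8]
gripper_width: 19.2
```

```bash
python3 nx.py -14.0 0.008 2
```

```text
meanF [ 1.52 -1.81 -0.59] pos [492.4  -57.65  93.59] sd [0.86 0.85 0.19]
t 18.18 ball board [ 7.33 -3.16] Fn 2.4 Ft -0.87 model defl 2.2 -> model surface err along n (+=surface farther out) -1.2
dp [[0.0024, 0.0018, 0.0004], [0.0013, 0.0019, 0.0], [0.0013, 0.0019, 0.0], [0.0012, 0.0019, 0.0], [0.0012, 0.0019, 0.0]] turn [0.0006, -0.0018, 0.0009]
```

>>> {"op": "servo_tool", "data": {"turn": [[0.001,-0.001,0],[0,0,0],[0,0,0],[0,0,0],[0,0,0]], "dp": [[0.0009,0.0019,0.0004],[0.0012,0.0019,0],[0.0012,0.0019,0],[0.0012,0.0019,0],[0.0011,0.0019,0]], "fingers": [0,0,0,0,0]}}

```text
clock: 18.95
position: [498.3, -48.0, 94.1]
ee_rot: [-0.613, 0.79, 0.0, 0.002]
contact_force: [1.1, -4.0, -1.0]
gripper_width: 19.4
```

```bash
cat > fit.py <<'E'
from path import *
from scipy.optimize import least_squares
# ball board x,y ; Fn
D=np.array([[19.64,-84.9,1.3],[14.37,-74.22,1.31],[7.75,-63.8,1.72],[1.95,-53.67,2.7],[-2.02,-43.62,3.57],[-3.41,-33.51,2.8],[-2.05,-23.48,3.75],[1.99,-13.39,3.39],[7.33,-3.16,2.4]])
def res(p):
    P,n=contact(p[0],p[1],5); nb=n@R; P=P+[0,p[2]]; o=[]
    for x,y,F in D:
        i=np.argmin(abs(P[:,1]-y)); o.append(([x,y]-P[i])@nb[i]+F/2.4)
    return np.array(o+[p[2]/2])
r=least_squares(res,[-14,.008,0],diff_step=1e-2); print(r.x.round(4),r.fun.round(2))
E
python3 nx.py -14.0 0.008 2; python3 fit.py
```

```text
meanF [ 1.86 -3.34 -1.43] pos [498.41 -47.88  94.06] sd [0.57 0.5  0.37]
t 18.95 ball board [12.67  7.  ] Fn 3.47 Ft -2.08 model defl 2.53 -> model surface err along n (+=surface farther out) -1.09
dp [[0.0026, 0.0018, -0.0001], [0.0011, 0.0019, 0.0], [0.0011, 0.002, 0.0], [0.001, 0.0019, 0.0], [0.001, 0.0019, 0.0]] turn [-0.0003, -0.0003, 0.001]
[-14.7171   0.0148   0.2848] [-0.16  0.01 -0.17  0.07  0.35 -0.04  0.16  0.11 -0.38  0.14]
```

>>> {"op": "servo_tool", "data": {"turn": [[0,0,0],[0,0,0],[0,0,0],[0,0,0],[0,0,0]], "dp": [[0.0014,0.0018,0],[0.0011,0.0019,0],[0.0011,0.002,0],[0.001,0.0019,0],[0.001,0.0019,0]], "fingers": [0,0,0,0,0]}}

```text
clock: 19.73
position: [504.4, -37.8, 94.1]
ee_rot: [-0.613, 0.79, 0.0, 0.002]
contact_force: [1.6, -3.2, -1.6]
gripper_width: 19.2
```

```bash
python3 nx.py -14.7 0.0148 2
```

```text
meanF [ 1.62 -2.1  -1.28] pos [504.49 -37.67  94.11] sd [0.06 0.81 0.26]
t 19.73 ball board [18.03 17.59] Fn 2.44 Ft -1.48 model defl 1.33 -> model surface err along n (+=surface farther out) -0.32
dp [[0.0009, 0.0019, -0.0001], [0.0008, 0.0019, 0.0], [0.0007, 0.002, 0.0], [0.0006, 0.002, 0.0], [0.0005, 0.002, 0.0]] turn [-0.0006, 0.0003, 0.001]
```

>>> {"op": "servo_tool", "data": {"turn": [[0,0,-0.001],[0,0,0],[0,0,0],[0,0,0],[0,0,0]], "dp": [[0.0006,0.0019,0],[0.0007,0.0019,0],[0.0006,0.002,0],[0.0005,0.002,0],[0.0004,0.002,0]], "fingers": [0,0,0,0,0]}}

```text
clock: 20.5
position: [508.1, -27.4, 94.4]
ee_rot: [-0.612, 0.791, -0.0, 0.003]
contact_force: [2.4, -3.0, -1.4]
gripper_width: 19.3
```

```bash
python3 nx.py -14.7 0.0148 2
```

```text
meanF [ 2.64 -2.03 -1.54] pos [508.14 -27.28  94.4 ] sd [0.41 0.71 0.25]
t 20.5 ball board [20.97 28.21] Fn 3.07 Ft -1.65 model defl 1.28 -> model surface err along n (+=surface farther out) 0.0
dp [[0.0004, 0.002, -0.0004], [0.0003, 0.002, 0.0], [0.0002, 0.002, 0.0], [0.0001, 0.002, 0.0], [0.0, 0.002, 0.0]] turn [-0.0008, 0.002, 0.0019]
```

>>> {"op": "servo_tool", "data": {"turn": [[0,0.001,0.002],[0,0,0],[0,0,0],[0,0,0],[0,0,0]], "dp": [[0.0004,0.002,-0.0004],[0.0002,0.002,0],[0.0001,0.002,0],[0,0.002,0],[0,0.002,0]], "fingers": [0,0,0,0,0]}}

```text
clock: 21.28
position: [509.7, -16.4, 94.3]
ee_rot: [-0.613, 0.79, -0.0, 0.004]
contact_force: [3.0, -1.4, -0.2]
gripper_width: 19.5
```

```bash
python3 nx.py -14.7 0.0148 2
```

```text
meanF [ 2.91 -0.88 -1.  ] pos [509.68 -16.25  94.26] sd [0.53 0.37 0.58]
t 21.27 ball board [21.76 39.32] Fn 2.87 Ft -1.22 model defl 0.79 -> model surface err along n (+=surface farther out) 0.4
dp [[-0.0006, 0.0021, -0.0003], [-0.0002, 0.002, 0.0], [-0.0003, 0.002, 0.0], [-0.0004, 0.002, 0.0], [-0.0005, 0.0021, 0.0]] turn [-0.0016, 0.0032, -0.0003]
```

>>> {"op": "servo_tool", "data": {"turn": [[-0.001,0.002,0],[0,0,0],[0,0,0],[0,0,0],[0,0,0]], "dp": [[-0.0003,0.002,-0.0003],[-0.0003,0.002,0],[-0.0004,0.002,0],[-0.0005,0.002,0],[-0.0006,0.002,0]], "fingers": [0,0,0,0,0]}}

```text
clock: 22.05
position: [508.2, -5.5, 94.2]
ee_rot: [-0.613, 0.79, -0.0, 0.004]
contact_force: [3.2, -0.2, -1.8]
gripper_width: 19.6
```

```bash
python3 nx.py -14.7 0.0148 2
```

```text
meanF [ 2.75 -0.42 -1.19] pos [508.16  -5.38  94.21] sd [0.3  0.28 0.6 ]
t 22.05 ball board [19.5  50.06] Fn 2.49 Ft -1.35 model defl 0.63 -> model surface err along n (+=surface farther out) 0.4
dp [[-0.0012, 0.0021, -0.0002], [-0.0007, 0.0021, 0.0], [-0.0008, 0.0021, 0.0], [-0.0008, 0.002, 0.0], [-0.0009, 0.0021, 0.0]] turn [-0.0012, 0.0029, -0.0005]
```

>>> {"op": "servo_tool", "data": {"turn": [[-0.001,0.002,0],[0,0,0],[0,0,0],[0,0,0],[0,0,0]], "dp": [[-0.0011,0.002,-0.0002],[-0.0008,0.002,0],[-0.0009,0.002,0],[-0.0009,0.002,0],[-0.001,0.002,0]], "fingers": [0,0,0,0,0]}}

```text
clock: 22.82
position: [504.3, 5.4, 94.4]
ee_rot: [-0.613, 0.79, -0.001, 0.004]
contact_force: [4.3, 0.3, -1.5]
gripper_width: 19.3
```

```bash
python3 nx.py -14.7 0.0148 2
```

```text
meanF [ 3.66  1.04 -0.74] pos [504.2    5.57  94.38] sd [0.47 0.52 0.54]
t 22.82 ball board [14.81 60.72] Fn 3.67 Ft -0.74 model defl 0.64 -> model surface err along n (+=surface farther out) 0.89
dp [[-0.0016, 0.0021, -0.0004], [-0.001, 0.0021, 0.0], [-0.001, 0.0021, 0.0], [-0.001, 0.0021, 0.0], [-0.0011, 0.0021, 0.0]] turn [-0.0008, 0.0034, -0.0007]
```

>>> {"op": "servo_tool", "data": {"turn": [[-0.001,0.001,0],[0,0,0],[0,0,0],[0,0,0],[0,0,0]], "dp": [[-0.0007,0.002,-0.0003],[-0.0009,0.002,0],[-0.001,0.002,0],[-0.001,0.002,0],[-0.001,0.002,0]], "fingers": [0,0,0,0,0]}}

```text
clock: 23.6
position: [499.5, 16.0, 94.1]
ee_rot: [-0.613, 0.79, -0.001, 0.003]
contact_force: [3.8, 0.5, -1.4]
gripper_width: 19.1
```

```bash
python3 nx.py -14.2 0.009 2
```

```text
meanF [ 3.59  0.78 -0.76] pos [499.4   16.15  94.1 ] sd [0.32 0.17 0.57]
t 23.6 ball board [ 9.3  70.94] Fn 3.44 Ft -1.14 model defl 1.06 -> model surface err along n (+=surface farther out) 0.37
dp [[-0.0013, 0.0021, -0.0001], [-0.001, 0.0021, 0.0], [-0.001, 0.0021, 0.0], [-0.001, 0.0021, 0.0], [-0.001, 0.0021, 0.0]] turn [0.0001, 0.0024, -0.0006]
```

>>> {"op": "servo_tool", "data": {"turn": [[0,0.001,0],[0,0,0],[0,0,0],[0,0,0],[0,0,0]], "dp": [[-0.0008,0.0021,0],[-0.001,0.0021,0],[-0.001,0.0021,0],[-0.001,0.0021,0],[-0.001,0.0021,0]], "fingers": [0,0,0,0,0]}}

```text
clock: 24.38
position: [494.3, 27.0, 94.1]
ee_rot: [-0.613, 0.79, -0.0, 0.002]
contact_force: [3.9, 0.2, -0.6]
gripper_width: 19.3
```

```bash
python3 nx.py -14.2 0.009 1
```

```text
meanF [ 3.59  0.42 -0.75] pos [494.2   27.07  94.05] sd [0.24 0.16 0.14]
t 24.38 ball board [ 3.37 81.49] Fn 3.33 Ft -1.35 model defl 0.89 -> model surface err along n (+=surface farther out) 0.49
dp [[-0.0009, 0.0011, -0.0], [-0.0005, 0.001, 0.0], [-0.0004, 0.001, 0.0], [-0.0004, 0.001, 0.0], [-0.0004, 0.001, 0.0]] turn [0.0003, 0.0009, -0.0005]
```

>>> {"op": "servo_tool", "data": {"turn": [[0,0,0],[0,0,0],[0,0,0],[0,0,0],[0,0,0]], "dp": [[-0.0004,0.0011,0],[-0.0005,0.0011,0],[-0.0005,0.0011,0],[-0.0004,0.0011,0],[-0.0004,0.0011,0]], "fingers": [0,0,0,0,0]}}

```text
clock: 25.15
position: [491.9, 32.5, 94.1]
ee_rot: [-0.613, 0.79, -0.0, 0.002]
contact_force: [4.7, 0.6, -0.5]
gripper_width: 19.4
```

```bash
python3 nx.py -14.2 0.009 1
```

```text
meanF [ 4.05  0.36 -0.97] pos [491.9   32.61  94.06] sd [0.44 0.45 0.55]
t 25.15 ball board [ 0.7  86.86] Fn 3.81 Ft -1.38 model defl 0.84 -> model surface err along n (+=surface farther out) 0.75
dp [[-0.0008, 0.0011, -0.0001], [-0.0004, 0.001, 0.0], [-0.0003, 0.001, 0.0], [-0.0003, 0.001, 0.0], [-0.0003, 0.0011, 0.0]] turn [0.0005, 0.0007, -0.0004]
```

>>> {"op": "servo_tool", "data": {"turn": [[0,0,0],[0,0,0],[0,0,0],[0,0,0],[0,0,0]], "dp": [[0.008,0.002,0],[0.015,0.005,0.005],[0,0,0.03],[0,0,0.03],[0,0,0.015]], "fingers": [0,0,0,0,0]}}

```text
clock: 25.92
position: [504.1, 36.7, 169.5]
ee_rot: [-0.611, 0.791, 0.007, -0.014]
contact_force: [0.5, 0.7, -1.3]
gripper_width: 19.4
```

```bash
python3 st.py 165.6
```

```text
25.93 pos [504.07  36.67 169.52] F [ 0.54  0.73 -1.32] w 19.38 turn [ 0.006  -0.03    0.0038] vel 0.334
```

>>> {"op": "servo_tool", "data": {"turn": [[0,-0.01,0],[0,0,0],[0,0,0],[0,0,0],[0,0,0]], "dp": [[-0.002,0.04,0],[-0.002,0.05,0],[-0.002,0.05,0],[-0.002,0.045,0],[0,0.025,0]], "fingers": [0,0,0,0,0]}}

```text
clock: 26.55
position: [487.1, 246.6, 165.7]
ee_rot: [-0.608, 0.794, 0.006, -0.023]
contact_force: [-0.5, -0.1, -0.8]
gripper_width: 19.6
```

>>> {"op": "servo_tool", "data": {"turn": [[0,0,0],[0,0,0],[0,0,0],[0,0,0],[0,0,0]], "dp": [[0,0.01,0],[0,0,0],[0,0,0],[0,0,0],[0,0,0]], "fingers": [0,0,0,0,0]}}

```text
clock: 27.18
position: [484.1, 253.3, 163.2]
ee_rot: [-0.607, 0.794, 0.007, -0.028]
contact_force: [0.7, 0.0, -0.8]
gripper_width: 19.4
```

```bash
python3 st.py 165.6
```

```text
27.18 pos [484.12 253.35 163.22] F [ 0.72  0.05 -0.78] w 19.42 turn [ 0.0243 -0.0532  0.0142] vel 0.009
```

>>> {"op": "servo_tool", "data": {"turn": [[0.027,-0.056,0.015],[0,0,0],[0,0,0],[0,0,0],[0,0,0]], "dp": [[0.0113,0.0193,0],[0,0,0],[0,0,0],[0,0,0],[0,0,0]], "fingers": [0,0,0,0,0]}}

```text
clock: 27.8
position: [495.3, 270.4, 163.6]
ee_rot: [-0.612, 0.791, 0.0, 0.001]
contact_force: [0.3, -1.1, -1.2]
gripper_width: 19.5
```

```bash
python3 st.py 165.6
```

```text
27.8 pos [495.33 270.44 163.57] F [ 0.34 -1.12 -1.2 ] w 19.53 turn [-0.0019  0.0014  0.002 ] vel 0.003
```

>>> {"op": "servo_tool", "data": {"turn": [[-0.001,0.002,0.002],[0,0,0],[0,0,0],[0,0,0],[0,0,0]], "dp": [[0,0.002,-0.01],[0,0,-0.015],[0,0,-0.01],[0,0,0],[0,0,0]], "fingers": [0,0,0,0,0]}}

```text
clock: 28.42
position: [494.8, 271.9, 124.8]
ee_rot: [-0.613, 0.79, 0.0, -0.002]
contact_force: [0.2, -0.2, -1.0]
gripper_width: 19.4
```

```bash
python3 st.py 165.6
```

```text
28.43 pos [494.76 271.92 124.83] F [ 0.15 -0.23 -0.96] w 19.42 turn [ 0.0011 -0.003   0.0002] vel 0.006
```

>>> {"op": "servo_tool", "data": {"turn": [[0.003,-0.005,0],[0,0,0],[0,0,0],[0,0,0],[0,0,0]], "dp": [[0.0005,0.0005,-0.01],[0,0,-0.013],[0,0,-0.008],[0,0,0],[0,0,0]], "fingers": [0,0,0,0,0]}}

```text
clock: 29.05
position: [495.4, 272.6, 91.9]
ee_rot: [-0.613, 0.79, 0.0, 0.002]
contact_force: [-1.0, 0.2, -0.5]
gripper_width: 19.5
```

```bash
python3 st.py 165.6
```

```text
29.05 pos [495.43 272.58  91.88] F [-0.98  0.2  -0.54] w 19.52 turn [-0.0025  0.0029  0.0001] vel 0.005
```

>>> {"op": "servo_tool", "data": {"turn": [[0,0,0],[0,0,0],[0,0,0],[0,0,0],[0,0,0]], "dp": [[0,0,-0.004],[0,0,-0.003],[0,0,-0.002],[0,0,0],[0,0,0]], "fingers": [0,0,0,0,0]}}

```text
clock: 29.68
position: [495.8, 272.9, 83.0]
ee_rot: [-0.613, 0.79, 0.0, 0.003]
contact_force: [0.1, 0.4, -0.7]
gripper_width: 19.3
```

```bash
python3 st.py 165.6
```

```text
29.68 pos [495.84 272.94  83.  ] F [ 0.12  0.35 -0.66] w 19.29 turn [-0.0036  0.0041  0.    ] vel 0.002
```

>>> {"op": "servo_tool", "data": {"turn": [[0,0,0],[0,0,0],[0,0,0],[0,0,0],[0,0,0]], "dp": [[-0.0004,-0.0003,-0.001],[0,0,-0.001],[0,0,-0.001],[0,0,0],[0,0,0]], "fingers": [0,0,0,0,0]}}

```text
clock: 30.3
position: [495.6, 272.9, 81.4]
ee_rot: [-0.613, 0.79, 0.0, 0.003]
contact_force: [0.4, 0.2, -0.7]
gripper_width: 19.4
```

```bash
python3 -c "
from st import *
st(165.6);avg(3)"
```

```text
30.3 pos [495.62 272.86  81.4 ] F [ 0.42  0.18 -0.71] w 19.38 turn [-0.0041  0.0052 -0.0005] vel 0.001
meanF [ 0.01  0.05 -0.26] pos [495.63 272.85  81.39] sd [0.29 0.26 0.33]
```

>>> {"op": "servo_tool", "data": {"turn": [[0,0,0],[0,0,0],[0,0,0],[0,0,0],[0,0,0]], "dp": [[0,0,-0.001],[0,0,-0.0005],[0,0,0],[0,0,0],[0,0,0]], "fingers": [0,0,0.022,0.03,0.05]}}

```text
clock: 31.08
position: [495.9, 273.0, 80.9]
ee_rot: [-0.613, 0.79, -0.0, 0.003]
contact_force: [-0.8, 0.3, -0.6]
gripper_width: 47.2
```

>>> {"op": "servo_tool", "data": {"turn": [[0,0,0],[0,0,0],[0,0,0],[0,0,0],[0,0,0]], "dp": [[0,0,0],[0,0,0],[0,0,0],[0,0,0],[0,0,0]], "fingers": [0.085,0.085,0.085,0.085,0.085]}}

```text
clock: 31.7
position: [496.0, 272.9, 80.6]
ee_rot: [-0.613, 0.79, -0.0, 0.003]
contact_force: [0.0, 0.1, -0.3]
gripper_width: 84.9
```

```bash
python3 st.py 165.6
```

```text
31.7 pos [495.98 272.94  80.62] F [ 0.02  0.15 -0.29] w 84.87 turn [-0.0037  0.0056 -0.001 ] vel 0.002
```

Raise straight up, then swing aside for a look.

>>> {"op": "servo_tool", "data": {"turn": [[0,0,0],[0,0,0],[0,0,0],[0,0,0],[0,0,0]], "dp": [[0,0,0.012],[0,0,0.025],[0,0,0.035],[0,0,0.04],[0,0,0.03]], "fingers": [0.085,0.085,0.085,0.085,0.085]}}

```text
clock: 32.33
position: [494.8, 271.6, 227.8]
ee_rot: [-0.613, 0.79, -0.001, 0.002]
contact_force: [0.9, 0.5, -0.2]
gripper_width: 85.0
```

>>> {"op": "servo_tool", "data": {"turn": [[0,0,0],[0,0,0],[0,0,0],[0,0,0],[0,0,0]], "dp": [[0,-0.04,0.005],[0,-0.05,0.005],[0,-0.05,0],[0,-0.03,0],[0,0,0]], "fingers": [0.085,0.085,0.085,0.085,0.085]}}

```text
clock: 32.95
position: [496.0, 98.5, 247.2]
ee_rot: [-0.614, 0.789, -0.002, 0.009]
contact_force: [0.4, 0.2, -0.2]
gripper_width: 84.9
```

```bash
python3 - <<'E'
from st import *
st(165.6)
d,f=cam('top'); e,g=cam('scene')
a=cv2.resize(d['img'][285:345,140:220],(400,300)); b=cv2.resize(e['img'][285:360,430:510],(400,375)); o=np.zeros((375,800,3),np.uint8); o[:300,:400]=a; o[:,400:]=b
cv2.imwrite('pics/z4.png',o[:,:,::-1])
for n in('top','scene'):
  for q in('tape_roll','glue_bottle','offcut','stylus_grip'): print(n,q,[np.round(r['box']).tolist() for r in search_frame(q,n)][:1])
E
```

```text
32.95 pos [495.95  98.52 247.2 ] F [ 0.38  0.21 -0.18] w 84.86 turn [-0.0086  0.0167 -0.0038] vel 0.013
top tape_roll [[325.0, 163.0, 38.0, 44.0]]
top glue_bottle [[166.0, 192.0, 27.0, 32.0]]
top offcut [[482.0, 289.0, 38.0, 51.0]]
top stylus_grip []
scene tape_roll [[245.0, 234.0, 39.0, 47.0]]
scene glue_bottle [[365.0, 362.0, 31.0, 48.0]]
scene offcut [[284.0, 93.0, 39.0, 36.0]]
scene stylus_grip [[469.0, 301.0, 19.0, 27.0]]
```

View pics/z4.png

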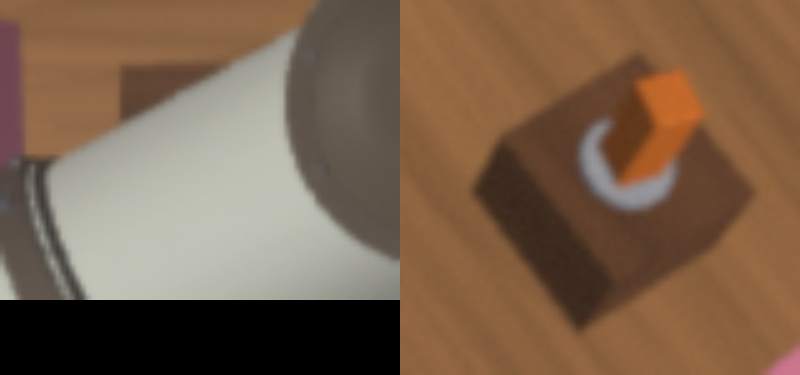

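The scene view shows the stylus upright, with its collar flat on the dark stand at (430+230/5, 285+165/5) ≈ (476, 318). The handle's top is within a pixel of where it started. The top view of the stand is blocked by the arm.

```bash
python3 -c "
from bench import *
print(job_done())"
```

```text
the job is handed in; nothing more can be done
None
```

The stylus traced the form's edge from before the red line to past the blue line and is back upright in its stand. The job was handed in at about 33 s.

- **Trace:** I felt for the edge near the red line and followed it from board y about -85 mm to +87 mm. Contact held at all 18 stops along the way. The normal force averaged 1.2–1.7 N over the first 20 mm or so, below the 3 N aim, then 2.4–3.8 N. The highest total I read at the end of a move was about 4.7 N, against the 7 N limit. Force was only read at the end of each 5–10 mm move, so what happened in between was not recorded. The ball stayed about 34–35 mm above the bench.
- **Edge fit:** The camera estimate of the edge agreed with the felt surface to about 0.3 mm at the start but drifted up to about 1.2 mm along the curves. I steered by force there.
- **Return:** I set the stylus down at its starting height, with hardly any force left on the wrist, and let go. The last scene picture shows it upright with the collar flat on the stand.
- **Checks that failed:** The top view of the stand was blocked by the arm, and the network missed the stylus there. Only the scene camera confirms the final placing.
- **Tape roll, glue bottle and offcut:** The networks found all three in both cameras within about 4 pixels of where they started, so they appear undisturbed.

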